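Tidy the service counter: stamps, stapler and staples back in their trays

ROBOT

A 6-joint arm with a two-finger parallel gripper is mounted at the origin on the work surface. World frame = base frame: x ahead of the robot, y to its left, z up, the work surface at z = 0. Lengths are in mm, angles in rad, forces in N, time in s.
With the tool pointing down it reaches from about 275 to 750 mm from the base axis. Payload 10.2 kg.
Tool frame: the origin (TCP) lies on the front face of the gripper's body, between the roots of the fingers; the fingertips stand 73 mm ahead of it and the grasp point (between the pads) lies 54 mm ahead of it; z points along the fingers, y is the line along which they close (so a half turn about z gives the same grasp; the last joint's range is limited). The gripper opens to 85 mm and grips with 20 to 120 N. Pads are 22 mm wide; open, the fingers measure 114 mm over their backs; the gripper's body (76 mm by 85 mm) begins 54 mm behind the grasp point. The pads swing forward as they close: fully open they stand 13 mm farther back than shut.
Start: joints at [0.943, 0.313, 1.498, -0, 1.331, -0.223], TCP at [206.777, 482.571, 303.894] pointing down, gripper open.
Joint ranges: [-2.94, 2.94], [-0.97, 2.17], [0.19, 2.56], [-1.23, 4.37], [0.02, 3.11], [-2.88, 2.88]. Speed limits (rad/s): [2.39, 2.39, 3.01, 3.14, 3.14, 3.14].

INTERFACE

Orientations are given as a unit quaternion [w, x, y, z].
In Python, from rig import * gives the robot as it stands.
- The arm moves only by the tool step_arm, never from a script. Its argument "plan" is a list of rows, each an object with "offset": the shift along the tool's x, y, z in cm, a list of three; "rot": the turn, a rotation vector about the tool's x, y, z in degrees, a list of three; "gripper": the finger opening in cm, from 0 to 8.54. In form: [{"offset": [x, y, z], "rot": [wx, wy, wz], "gripper": gripper}, ...]. A call has 1 to 12 rows; each row is the pose to reach, as a shift and turn from the pose commanded when the call began, along the tool's axes at that moment; what a row does not reach only later rows make up. A row lasts 1/10 s, in which the tool goes at most 50 mm and 8.59 degrees, less where a joint would pass 70% of its speed; a pose out of reach is approached as far as the arm can. A call with a gripper value outside its range is refused whole. The fingers move at their own pace and stop on an object; "squeeze" is the grip in N (left out, the last holds). Time passes only in rows, so rows that repeat a pose let the fingers close. It gives the time, the measured TCP pose, the force, the opening and the grip force at its end, in the units of the state.
- sense(): the state, without advancing time (a new reading comes with each control period).
- capture(name): name is "scene" or "side" or "wrist"; returns a dict with "color" (480x640x3 uint8, red, green, blue), "depth" (480x640 float32, mm along the optical axis (not along the pixel's ray), 0 where there is no reading), "vertical_fov" (degrees; the focal length in pixels is half the picture's height over the tangent of half this angle, whatever the lens; pixels are square), "cx", "cy" (the principal point, pixels), "rvec" (rotation vector, rad) and "tvec" (3), from world to camera coordinates, as OpenCV has them; the wrist camera has in their place "mount" (4x4, takes a point from camera to tool coordinates, whose origin is the TCP and whose axes are the flange's). Camera axes: x right, y down, z forward; pixel columns grow to the right and rows downward; lengths in mm; the calibration is good to about 2 mm. A picture is of the moment at which its call begins: read the wrist's pose just before it.
- finish_job(): hands the job in; it is judged then, once.
The state is a dict: "time_s": time; "joints": joint angles; "dq": joint speeds; "tau": joint torques, N m; "eef_pos": TCP position; "ee_rot": TCP orientation; "force": force on the tool from outside, world axes, zero at the start; "wrist_torque": the same for the moment, N m; "grip_width": opening from 0.0 (shut) to 1.0 (fully open); "grip_force": force on a finger pad.
Only numpy, scipy, OpenCV 4.12 (cv2) and the standard library are available. Lean on these libraries where they do the work, as an engineer would, in place of code of your own. Each camera call takes 0.05 s, during which the arm holds its last target. There are 200 camera calls.

TASK

Clear the counter for the next shift: put the stapler in the long narrow tray, stand the two hand stamps upright in the tray with the divider, one stamp in each bay, and lay both cartons of staples flat, not stacked, in the plain undivided tray. Everything must rest on the floor of its tray, nothing leaning on a rim, and leave the pen pot and the ink pad undisturbed.

Things in the scene. Friction and masses are not known exactly. Their poses are not given: they have to be found in the camera images.
- long_tray: Fixed black plastic tray with a pale grey liner on its floor, walls 3 mm thick, rim 14 mm above the desk, inner floor 3 mm above the desk. Origin: centre of its underside (desk level); z up, x along its long side. The long narrow one: inside 166 x 62 mm, undivided. The stapler belongs here.
- bay_tray: Fixed black plastic tray with a pale grey liner on its floor, walls 3 mm thick, rim 14 mm above the desk, inner floor 3 mm above the desk. Origin: centre of its underside (desk level); z up, x along its long side. Inside 148 x 86 mm, split by an 8 mm thick black wall across the middle (at x = 0, as high as the rim) into two bays, each 70 mm along x by 86 mm along y, bay centres at x = +39 and -39 mm. One stamp belongs in each bay, either way round.
- plain_tray: Fixed black plastic tray with a pale grey liner on its floor, walls 3 mm thick, rim 14 mm above the desk, inner floor 3 mm above the desk. Origin: centre of its underside (desk level); z up, x along its long side. Inside 148 x 86 mm like the divided one but with no divider. Both cartons belong here.
- stapler: Black desk stapler standing on its base: base plate 125 mm long (x) x 34 mm wide (y) x 8 mm thick; above it a flat-sided arm 118 mm long x 28 mm wide from 22 to 44 mm above the underside, held up by a block at the rear (-x) end, with a gap between arm and base ahead of it. About 200 g. Origin: centre of the underside; z up. The arm is best gripped across its width at mid length. It may face either way in its tray.
- round_stamp: Hand stamp with a round foot 38 mm in diameter and 16 mm high, standing upright. Turned wooden handle on the axis: straight round grip 24 mm in diameter from 42 to 72 mm above the underside, overall height 78 mm. Origin: centre of the foot's underside; z up along the handle. About 80 g.
- block_stamp: Hand stamp with an oblong foot 52 mm (x) x 30 mm (y) x 16 mm high, standing upright. Turned wooden handle on the axis: straight round grip 24 mm in diameter from 42 to 72 mm above the underside, overall height 78 mm. Origin: centre of the foot's underside; z up along the handle. About 80 g. It may stand at any yaw that lets the foot rest on the bay floor.
- carton_1: Closed brown cardboard carton of staples with a paper band, 54 mm long (x) x 36 mm wide (y) x 28 mm high, about 90 g, lying flat on the desk. Origin: centre of its underside, z up. The two cartons are alike; they lie flat one beside the other in the tray, not stacked. 
- carton_2: Closed brown cardboard carton of staples with a paper band, 54 mm long (x) x 36 mm wide (y) x 28 mm high, about 90 g, lying flat on the desk. Origin: centre of its underside, z up. The two cartons are alike; they lie flat one beside the other in the tray, not stacked. 
- pen_pot: Bystander: round dark steel pot 72 mm in diameter, 95 mm high, with pens sticking up to about 145 mm, on the near side to the left or right. Loose, 350 g; leave it alone. Origin: centre of its underside.
- ink_pad: Bystander: flat ink pad 75 mm (x) x 110 mm (y) x 18 mm high with a blue lid, on the near side to the left or right. Loose, 250 g; leave it alone. Origin: centre of its underside.

How it is judged (in metres and radians):
At the end, for the whole second after the job is handed in: Stapler on the floor of the long tray (centre within 30 mm along, 20 mm across); stamps upright on the floor of the divided tray, one per bay; both cartons flat on the floor of the plain tray. Undersides below 9 mm above the desk, tilt under 0.12 rad, all at rest (x of stapler in the frame of long_tray between -0.03 and 0.03 m and y of stapler in the frame of long_tray between -0.02 and 0.02 m and z of stapler in the frame of long_tray below 0.009 m and angle between each of stapler, round_stamp, block_stamp, carton_1, carton_2's own z axis and vertical below 0.12 rad and linear speed of each of stapler, round_stamp, block_stamp, carton_1, carton_2 below 0.02 m/s and x of round_stamp in the frame of bay_tray between -0.072 and 0.072 m and y of round_stamp in the frame of bay_tray between -0.04 and 0.04 m and z of each of round_stamp, block_stamp in the frame of bay_tray below 0.009 m and x of block_stamp in the frame of bay_tray between -0.072 and 0.072 m and y of block_stamp in the frame of bay_tray between -0.04 and 0.04 m and ((x of round_stamp in the frame of bay_tray above 0 m and x of block_stamp in the frame of bay_tray below 0 m) or (x of round_stamp in the frame of bay_tray below 0 m and x of block_stamp in the frame of bay_tray above 0 m)) and x of carton_1 in the frame of plain_tray between -0.066 and 0.066 m and y of carton_1 in the frame of plain_tray between -0.035 and 0.035 m and z of each of carton_1, carton_2 in the frame of plain_tray below 0.009 m and x of carton_2 in the frame of plain_tray between -0.066 and 0.066 m and y of carton_2 in the frame of plain_tray between -0.035 and 0.035 m); the robot touches nothing.
It fails at once if the pen pot is disturbed (moved more than 25 mm) (distance of pen_pot from where it was at the start of the episode above 0.025 m).
It fails at once if the ink pad is disturbed (moved more than 25 mm) (distance of ink_pad from where it was at the start of the episode above 0.025 m).
It also fails if it takes over 128 s, if anything falls off the work surface, if the arm or the gripper's body presses on something with over 40 N, if the wrist force passes 120 N, or if a joint passes its speed limit or range.

## Working session

There is one attempt and no reset: what is moved stays moved. The work goes in short steps, Python scripts to look and compute and a tool call to move; the robot and the scene stay as the last step left them, time stands still between calls to the robot, and variables do not carry over. Pictures are saved under pics/ and viewed, at most 14 in all, crops included, and the job is handed in when it is done.

Besides the shell and the picture viewer there is one more tool, called after "Request:" by a JSON object that holds its "method" and its "body", one argument or row to a line. step_arm: Moves the arm, as the interface text tells. Its arguments: {"type":"object","properties":{"plan":{"type":"array"},"squeeze":{"type":"number"}},"required":["plan"]}

```bash
mkdir -p pics; ls; cat > h.py <<'E'
from rig import *
import numpy as np, cv2
from scipy.spatial.transform import Rotation as R
def cam(name):
    s=sense(); c=capture(name)
    c['f']=240/np.tan(np.radians(c['vertical_fov'])/2)
    if name=='wrist':
        q=s['ee_rot']; T=np.eye(4); T[:3,:3]=R.from_quat([q[1],q[2],q[3],q[0]]).as_matrix(); T[:3,3]=s['eef_pos']
        c['M']=T@np.array(c['mount'])
    else:
        Rm=cv2.Rodrigues(np.array(c['rvec'],float))[0]; M=np.eye(4); M[:3,:3]=Rm.T; M[:3,3]=-Rm.T@np.array(c['tvec']).ravel(); c['M']=M
    return c
def ray(c,u,v,z):
    d=c['M'][:3,:3]@np.array([(u-c['cx'])/c['f'],(v-c['cy'])/c['f'],1]); o=c['M'][:3,3]
    return o+d*(z-o[2])/d[2]
def cloud(c):
    v,u=np.mgrid[0:480,0:640]; d=c['depth']
    P=np.stack([(u-c['cx'])/c['f']*d,(v-c['cy'])/c['f']*d,d],-1)
    W=P@c['M'][:3,:3].T+c['M'][:3,3]; W[d==0]=np.nan
    return W
def save(c,n): cv2.imwrite('pics/'+n,c['color'][:,:,::-1])
E
python3 - <<'E'
from h import *
s=sense();print(s)
for n in ['scene','side','wrist']:
    c=cam(n);save(c,n+'0.png');print(n,c['M'].round(2).tolist(),c['f'],c['cx'],c['cy'],(c['depth']>0).mean())
E
```

```text
pics
{'time_s': 0.0, 'joints': array([ 9.42617454e-01,  3.13458849e-01,  1.49845454e+00,  4.07653072e-06,
        1.33099378e+00, -2.23367850e-01]), 'dq': array([-0.00077904, -0.0013052 ,  0.00019296,  0.00041429, -0.00209298,
        0.00081859]), 'tau': array([-3.93127050e-05, -4.12268436e+01, -2.59733748e+01, -2.08249735e-04,
        4.29048800e-03,  1.72004525e-05]), 'eef_pos': array([206.66206385, 482.43013504, 303.32391254]), 'ee_rot': array([-2.73267960e-04,  2.01026747e-01,  9.79585532e-01, -5.97762196e-04]), 'force': array([ 0.63267446, -0.06517667, -0.31001524]), 'wrist_torque': array([-0.03545572, -0.01270887, -0.0288782 ]), 'grip_force': 0.0, 'grip_width': 1.0000593149595565}
scene [[0.8, 0.38, -0.46, 1071.15], [0.6, -0.52, 0.61, -767.19], [-0.01, -0.77, -0.64, 848.26], [0.0, 0.0, 0.0, 1.0]] 601.202394387309 318.1459969638118 242.5862615600934 0.9957194010416667
side [[0.92, -0.22, 0.32, 148.49], [-0.39, -0.53, 0.75, -828.07], [0.0, -0.82, -0.58, 686.81], [0.0, 0.0, 0.0, 1.0]] 550.2731222052255 327.6607627009297 241.50571170423197 0.9960514322916667
wrist [[0.39, 0.88, 0.25, 142.16], [0.92, -0.38, -0.11, 509.97], [-0.0, 0.28, -0.96, 373.32], [0.0, 0.0, 0.0, 1.0]] 352.7026089339235 319.5110777291956 241.59169327070688 0.9960188802083333
```

View pics/scene0.png

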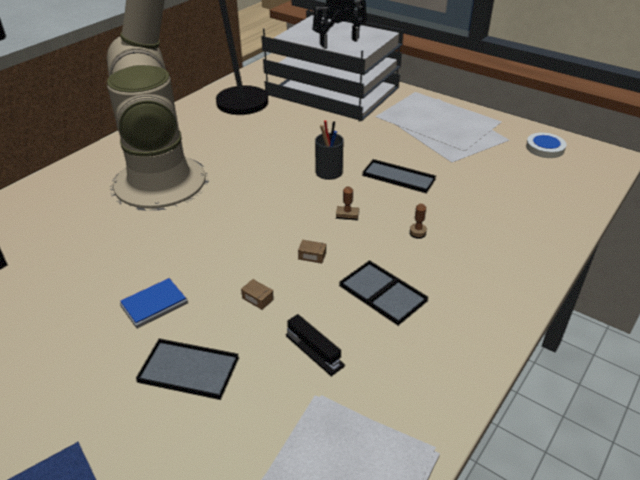

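View pics/side0.png

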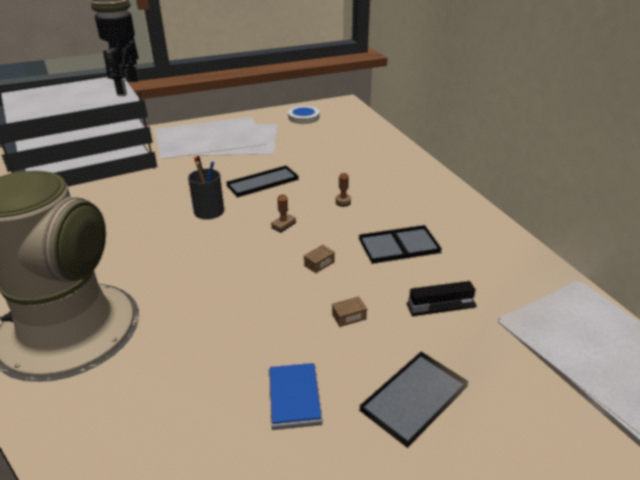

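The scene view shows the long tray at (399,175), bay tray (384,291), plain tray (188,368), stapler (315,343), block stamp (347,205), round stamp (418,222) and cartons (312,251) and (257,294). The pot is at (329,157) and the ink pad at (153,301). The side view agrees.

```bash
cat > m.py <<'E'
from h import *
seeds={'scene':dict(long=(399,175),bay=(384,291),plain=(188,368),stapler=(315,343),block=(347,205),round=(418,222),c1=(312,251),c2=(257,294),pot=(329,157),pad=(153,301)),
'side':dict(long=(263,180),bay=(400,243),plain=(414,397),stapler=(441,297),block=(283,212),round=(343,190),c1=(319,259),c2=(349,311),pot=(207,193),pad=(295,395))}
zr=dict(long=(9,20),bay=(9,20),plain=(9,20),stapler=(36,52),block=(42,85),round=(42,85),c1=(23,34),c2=(23,34),pot=(80,105),pad=(13,24))
for n in seeds:
    c=cam(n);W=cloud(c)
    print(n,'desk z',np.nanmedian(W[330:345,320:420,2]) if n=='side' else np.nanmedian(W[310:320,180:220,2]))
    for k,(u,v) in seeds[n].items():
        w=62 if k in('long','bay','plain') else 48
        S=W[max(v-w,0):v+w,max(u-w,0):u+w]; C=c['color'][max(v-w,0):v+w,max(u-w,0):u+w].astype(int)
        m=((S[...,2]>zr[k][0])&(S[...,2]<zr[k][1]))
        if k in('long','bay','plain'): m&=(C.max(-1)<60)
        m=m.astype(np.uint8)
        nl,L,st,ce=cv2.connectedComponentsWithStats(m)
        if nl<2: print(k,'none');continue
        o=m.shape; i=1+np.argmax(st[1:,4]-3*np.hypot(ce[1:,0]-o[1]/2,ce[1:,1]-o[0]/2))
        P=S[L==i]; r=cv2.minAreaRect(P[:,:2].astype(np.float32))
        bx=cv2.boxPoints(r);e=bx[1]-bx[0];g=bx[2]-bx[1];e=e if np.hypot(*e)>np.hypot(*g) else g
        print(k,len(P),'rect c',np.round(r[0],1),'size',np.round(sorted(r[1]),1),'longaxis deg',round(np.degrees(np.arctan2(e[1],e[0]))%180,1),'mean',P.mean(0).round(1))
E
python3 m.py
```

```text
scene desk z 1.123526045709582
long 200 rect c [473.2 363.5] size [ 76.6 171.9] longaxis deg 9.6 mean [486.3 349.3  12.4]
bay 563 rect c [659.5 -10.3] size [ 96.  154.8] longaxis deg 171.9 mean [662.8 -15.6  12.9]
plain 596 rect c [ 487.  -372.1] size [ 94.4 154.4] longaxis deg 22.7 mean [ 491.2 -377.6   13. ]
stapler 934 rect c [ 636.2 -207.5] size [ 30.9 119.8] longaxis deg 169.2 mean [ 640.1 -210.2   43.9]
block 173 rect c [458.4 158.4] size [22.2 24.2] longaxis deg 107.9 mean [460.8 154.4  64.7]
round 184 rect c [622.2 195.6] size [21.9 24.4] longaxis deg 167.2 mean [623.8 193.   64.7]
c1 338 rect c [478.1  -2.8] size [42.7 55.2] longaxis deg 20.1 mean [479.5  -4.4  28.6]
c2 424 rect c [ 468.4 -168.9] size [38.8 58.9] longaxis deg 179.6 mean [ 470.5 -170.    28.5]
pot 374 rect c [315.5 282.4] size [71.6 75.3] longaxis deg 149.8 mean [320.2 275.9  90.5]
pad 1576 rect c [ 317.7 -301.4] size [ 78.2 108.8] longaxis deg 75.2 mean [ 319.3 -303.4   19. ]
side desk z 0.045714143232430615
long 149 rect c [473.9 356.1] size [ 65.5 171.8] longaxis deg 5.0 mean [463.3 335.8  12.1]
bay 420 rect c [659.   -9.7] size [ 96.4 152.8] longaxis deg 171.4 mean [655.  -15.8  12.2]
plain 501 rect c [ 486.3 -373.2] size [ 91.6 154.6] longaxis deg 22.8 mean [ 460.3 -383.5   12.2]
stapler 813 rect c [ 636.8 -207.5] size [ 31.6 118.4] longaxis deg 168.1 mean [ 634.3 -209.9   42.8]
block 184 rect c [458.2 157.1] size [22.5 24.4] longaxis deg 40.9 mean [457.2 153.6  63.6]
round 162 rect c [622.7 196.1] size [21.8 24.2] longaxis deg 170.5 mean [620.5 192.9  62.7]
c1 335 rect c [478.9  -2.3] size [38.4 55. ] longaxis deg 21.8 mean [478.3  -4.7  27.9]
c2 473 rect c [ 469.7 -168.3] size [40.8 54.7] longaxis deg 177.3 mean [ 468.8 -170.1   27.8]
pot 458 rect c [318.2 283.2] size [72.9 73.5] longaxis deg 47.1 mean [317.4 278.   89.6]
pad 2712 rect c [ 316.4 -300.3] size [ 73.1 111.5] longaxis deg 74.4 mean [ 315.6 -303.9   18. ]
```

```bash
cat > p.py <<'E'
# usage: python3 p.py x,y,z,phi ...  -> tool-frame offset (cm), rotz (deg), rows
import sys
from h import *
s=sense();q=s['ee_rot'];Rm=R.from_quat([q[1],q[2],q[3],q[0]]).as_matrix();p=s['eef_pos']
print('t',round(s['time_s'],2),p.round(1),'phi',round(np.degrees(np.arctan2(Rm[1,1],Rm[0,1])),1),'w',round(s['grip_width']*85.4,1),'gf',round(s['grip_force'],1),'F',s['force'].round(1))
pp,pr=p,0
for a in sys.argv[1:]:
    x,y,z,ph=map(float,a.split(','))
    cur=np.degrees(np.arctan2(Rm[1,1],Rm[0,1])); d=(ph-cur+90)%180-90
    q1=np.degrees(np.arctan2(y,x)); q6=(q1-cur-d)
    t=np.array([x,y,z]); o=Rm.T@(t-p)/10
    # full rotation vector to exact-down pose
    f=np.radians(cur+d); Rt=np.array([[np.sin(f),np.cos(f),0],[-np.cos(f),np.sin(f),0],[0,0,-1]])
    rv=np.degrees(R.from_matrix(Rm.T@Rt).as_rotvec())
    n=max(np.linalg.norm(t-pp)/50,abs(-d-pr)/8.59); pp,pr=t,-d
    print(a,'offset',o.round(2).tolist(),'rot',rv.round(1).tolist(),'rows',round(n,1),'q6',round(q6,1))
E
python3 - <<'E'
from h import *
for n,(u,v),(a,b) in [('scene',(347,208),(399,175)),('side',(283,217),(263,180))]:
    c=cam(n);W=cloud(c)
    S=W[v-30:v+30,u-30:u+30];m=(S[...,2]>11)&(S[...,2]<20)&(np.hypot(S[...,0]-458,S[...,1]-158)<40)
    P=S[m];r=cv2.minAreaRect(P[:,:2].astype(np.float32));print('foot',len(P),r)
    # long tray liner: greyish, enclosed by black
    C=c['color'][b-25:b+25,a-45:a+45].astype(int); 
    m=((C.max(-1)-C.min(-1)<40)&(C.max(-1)>60)&(C.max(-1)<170)).astype(np.uint8)
    nl,L,st,ce=cv2.connectedComponentsWithStats(m);i=L[25,45];print('label',i,st[i])
    vv,uu=np.nonzero(L==i)
    P=np.array([ray(c,x+a-45,y+b-25,3)[:2] for x,y in zip(uu,vv)],np.float32);print('liner',cv2.minAreaRect(P))
    m=(C.max(-1)<60).astype(np.uint8);nl,L,st,ce=cv2.connectedComponentsWithStats(m);i=1+np.argmax(st[1:,4]);print(st[i])
    vv,uu=np.nonzero(L==i)
    P=np.array([ray(c,x+a-45,y+b-25,14)[:2] for x,y in zip(uu,vv)],np.float32);print('rim',cv2.minAreaRect(P))
E
python3 p.py 458.4,157.8,260,90 459,158,111,90
```

```text
foot 176 ((457.135498046875, 160.3838653564453), (52.86618423461914, 37.03165817260742), 33.410240173339844)
label 3 [ 12  13  67  25 719]
liner ((466.66064453125, 374.1935119628906), (164.7295684814453, 50.380775451660156), 8.989620208740234)
[  9  10  72  33 499]
rim ((474.73675537109375, 358.07025146484375), (172.6234130859375, 79.478271484375), 8.984825134277344)
foot 187 ((458.7689208984375, 159.8468780517578), (55.91337585449219, 33.77184295654297), 26.79215431213379)
label 2 [ 13  14  63  24 600]
liner ((477.7644958496094, 376.65960693359375), (161.27276611328125, 49.787078857421875), 9.005812644958496)
[  9  11  71  30 438]
rim ((472.32086181640625, 354.7381591796875), (172.1442108154297, 78.81818389892578), 8.509600639343262)
t 0.35 [206.7 482.5 303.7] phi 66.8 w 85.5 gf 0.0 F [1.3 0.2 0.3]Traceback (most recent call last):
  File "p.py", line 14, in <module>
    rv=np.degrees(R.from_matrix(Rm.T@Rt).as_rotvec())
                  ~~~~~~~~~~~~~^^^^^^^^^
  File "scipy/spatial/transform/_rotation.pyx", line 1143, in scipy.spatial.transform._rotation.Rotation.from_matrix
ValueError: Non-positive determinant (left-handed or null coordinate frame) in rotation matrix 0: [[-9.19198735e-01  3.93793950e-01 -1.02309539e-04]
 [ 3.93793902e-01  9.19198706e-01  3.17341454e-04]
 [-2.19009941e-04 -2.51410990e-04  9.99999944e-01]].
```

```bash
sed -i 's/\[\[np.sin(f),np.cos(f),0\],\[-np.cos(f),np.sin(f),0\]/[[-np.sin(f),np.cos(f),0],[np.cos(f),np.sin(f),0]/' p.py
python3 p.py 458.4,157.8,240,30 458.4,157.8,112,30
```

```text
t 0.35 [206.7 482.5 303.7] phi 66.8 w 85.5 gf 0.0 F [1.3 0.2 0.3]
458.4,157.8,240,30 offset [-35.92, -19.94, 6.38] rot [-0.0, 0.0, 36.8] rows 8.3 q6 -11.0
458.4,157.8,112,30 offset [-35.92, -19.93, 19.18] rot [-0.0, 0.0, 36.8] rows 2.6 q6 -11.0
```

Request:
{"method": "step_arm", "body": {
  "plan": [
    {"offset": [-35.9,-19.9,0],"rot": [0,0,36.8],"gripper": 8.5},
    {"offset": [-35.9,-19.9,0],"rot": [0,0,36.8],"gripper": 8.5},
    {"offset": [-35.9,-19.9,0],"rot": [0,0,36.8],"gripper": 8.5},
    {"offset": [-35.9,-19.9,0],"rot": [0,0,36.8],"gripper": 8.5},
    {"offset": [-35.9,-19.9,0],"rot": [0,0,36.8],"gripper": 8.5},
    {"offset": [-35.9,-19.9,0],"rot": [0,0,36.8],"gripper": 8.5},
    {"offset": [-35.9,-19.9,0],"rot": [0,0,36.8],"gripper": 8.5},
    {"offset": [-35.9,-19.9,0],"rot": [0,0,36.8],"gripper": 8.5},
    {"offset": [-35.9,-19.9,0],"rot": [0,0,36.8],"gripper": 8.5},
    {"offset": [-35.9,-19.9,0],"rot": [0,0,36.8],"gripper": 8.5},
    {"offset": [-35.9,-19.9,6],"rot": [0,0,36.8],"gripper": 8.5},
    {"offset": [-35.9,-19.9,6],"rot": [0,0,36.8],"gripper": 8.5}
  ]
}}

```text
time_s: 1.55
eef_pos: [456.0, 159.3, 240.4]
ee_rot: [-0.003, 0.499, 0.866, -0.002]
force: [0.7, 0.3, 1.1]
grip_width: 0.995
grip_force: 0.0
```

```bash
python3 p.py 458.4,157.8,160,30 458.4,157.8,112,30; python3 -c "
from h import *
c=cam('wrist');save(c,'w1.png')
W=cloud(c)
m=(W[...,2]>45)&(W[...,2]<85)&(np.hypot(W[...,0]-458,W[...,1]-158)<40)
P=W[m];print(len(P),cv2.minAreaRect(P[:,:2].astype(np.float32)))
m=(W[...,2]>11)&(W[...,2]<20)&(np.hypot(W[...,0]-458,W[...,1]-158)<40)
P=W[m];print(len(P),cv2.minAreaRect(P[:,:2].astype(np.float32)))
"
```

```text
t 1.55 [456.  159.3 240.4] phi 30.1 w 84.9 gf 0.0 F [0.7 0.3 1.1]
458.4,157.8,160,30 offset [-0.28, 0.19, 8.04] rot [-0.4, -0.2, 0.1] rows 1.6 q6 -11.0
458.4,157.8,112,30 offset [-0.29, 0.22, 12.84] rot [-0.4, -0.2, 0.1] rows 1.0 q6 -11.0
1070 ((458.8332214355469, 160.2394561767578), (23.266489028930664, 23.2092342376709), 71.22468566894531)
1459 ((458.9468078613281, 160.10414123535156), (52.06635284423828, 30.472078323364258), 28.10109519958496)
```

View pics/w1.png

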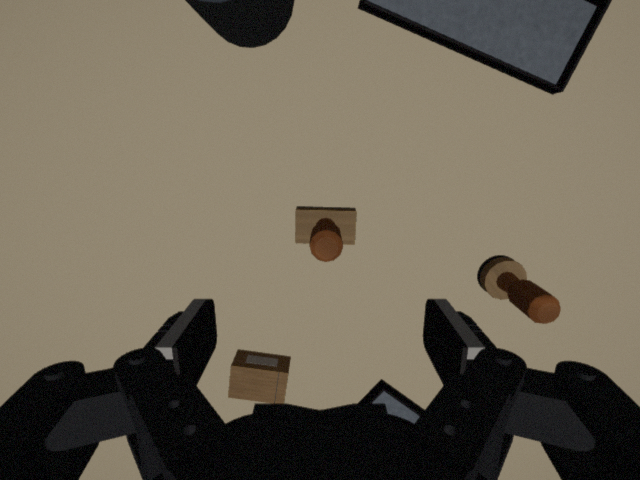

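The wrist view shows the block stamp at (326,240), the round stamp at (515,285), carton 1 at (260,375) and the long tray's corner at (560,90). The block stamp is at about (459,160) with its foot yawed 28°.

```bash
python3 p.py 459,160,160,28 459,160,112,28
```

```text
t 1.6 [456.4 159.3 241. ] phi 30.1 w 85.0 gf 0.0 F [-0.3 -0.7 -1.4]
459,160,160,28 offset [-0.09, 0.31, 8.09] rot [-0.4, -0.2, 2.1] rows 1.6 q6 -8.8
459,160,112,28 offset [-0.11, 0.34, 12.89] rot [-0.4, -0.2, 2.1] rows 1.0 q6 -8.8
```

```bash
cat > p.py <<'E'
# python3 p.py [-c ox,oy,oz,rz] x,y,z,phi ...   ; -c commits the last executed tool-frame move (cm, deg) to the commanded pose kept in cmd.json
import sys,json
from h import *
X,Y,Z,ph0=json.load(open('cmd.json'))
def Rd(d):
    f=np.radians(d); return np.array([[-np.sin(f),np.cos(f),0],[np.cos(f),np.sin(f),0],[0,0,-1]])
a=sys.argv[1:]
if a and a[0]=='-c':
    m=list(map(float,a[1].split(',')));X,Y,Z=np.array([X,Y,Z])+Rd(ph0)@np.array(m[:3])*10;ph0-=m[3];a=a[2:]
    json.dump([X,Y,Z,ph0],open('cmd.json','w'))
s=sense();q=s['ee_rot'];Rm=R.from_quat([q[1],q[2],q[3],q[0]]).as_matrix()
print('t',round(s['time_s'],2),'cmd',np.round([X,Y,Z,ph0],1),'meas',s['eef_pos'].round(1),'phi',round(np.degrees(np.arctan2(Rm[1,1],Rm[0,1])),1),'tilt',round(np.degrees(np.arccos(-Rm[2,2])),2),'w',round(s['grip_width']*85.4,1),'gf',round(s['grip_force'],1),'F',s['force'].round(1))
pp,pr=np.array([X,Y,Z]),0
for k in a:
    x,y,z,ph=map(float,k.split(','));d=(ph-ph0+90)%180-90
    t=np.array([x,y,z]);o=Rd(ph0).T@(t-[X,Y,Z])/10
    print(k,'offset',o.round(2).tolist(),'rz',round(-d,1),'rows',round(max(np.linalg.norm(t-pp)/50,abs(-d-pr)/8.59),1),'q6',round(np.degrees(np.arctan2(y,x))-ph0-d,1));pp,pr=t,-d
E
echo '[206.777,482.571,303.894,66.8]'>cmd.json
python3 p.py -c -35.9,-19.9,6,36.8 459,160,112,28 459,160,220,28
```

```text
t 1.6 cmd [458.4 158.2 243.9  30. ] meas [456.4 159.3 241. ] phi 30.1 tilt 0.39 w 85.0 gf 0.0 F [-0.3 -0.7 -1.4]
459,160,112,28 offset [0.12, 0.14, 13.19] rz 2.0 rows 2.6 q6 -8.8
459,160,220,28 offset [0.12, 0.14, 2.39] rz 2.0 rows 2.2 q6 -8.8
```

Request:
{"method": "step_arm", "body": {
  "plan": [
    {"offset": [0.1,0.15,4],"rot": [0,0,2],"gripper": 7},
    {"offset": [0.1,0.15,8],"rot": [0,0,2],"gripper": 6},
    {"offset": [0.1,0.15,11],"rot": [0,0,2],"gripper": 6},
    {"offset": [0.1,0.15,13.2],"rot": [0,0,2],"gripper": 6},
    {"offset": [0.1,0.15,13.2],"rot": [0,0,2],"gripper": 6},
    {"offset": [0.1,0.15,13.2],"rot": [0,0,2],"gripper": 5},
    {"offset": [0.1,0.15,13.2],"rot": [0,0,2],"gripper": 1.5},
    {"offset": [0.1,0.15,13.2],"rot": [0,0,2],"gripper": 1.5},
    {"offset": [0.1,0.15,13.2],"rot": [0,0,2],"gripper": 1.5},
    {"offset": [0.1,0.15,13.2],"rot": [0,0,2],"gripper": 1.5},
    {"offset": [0.1,0.15,13.2],"rot": [0,0,2],"gripper": 1.5},
    {"offset": [0.1,0.15,13.2],"rot": [0,0,2],"gripper": 1.5}
  ],
  "squeeze": 40
}}

```text
time_s: 2.8
eef_pos: [459.8, 160.1, 113.4]
ee_rot: [0.001, 0.515, 0.857, 0.001]
force: [-2.6, 0.6, 7.0]
grip_width: 0.267
grip_force: 38.8
```

```bash
python3 p.py -c 0.1,0.15,13.2,2 459,160,215,28 620.6,-4.4,215,81.7 620.6,-4.4,125,81.7
```

```text
t 2.8 cmd [459.2 159.9 111.9  28. ] meas [459.8 160.1 113.4] phi 28.0 tilt 0.15 w 22.8 gf 38.8 F [-2.6  0.6  7. ]
459,160,215,28 offset [0.02, -0.01, -10.31] rz -0.0 rows 2.1 q6 -8.8
620.6,-4.4,215,81.7 offset [-22.08, 6.54, -10.31] rz -53.7 rows 6.3 q6 -82.1
620.6,-4.4,125,81.7 offset [-22.08, 6.54, -1.31] rz -53.7 rows 1.8 q6 -82.1
```

Request:
{"method": "step_arm", "body": {
  "plan": [
    {"offset": [0,0,-3],"rot": [0,0,0],"gripper": 1.5},
    {"offset": [0,0,-7],"rot": [0,0,0],"gripper": 1.5},
    {"offset": [0,0,-10.3],"rot": [0,0,-4],"gripper": 1.5},
    {"offset": [-22.1,6.5,-10.3],"rot": [0,0,-53.7],"gripper": 1.5},
    {"offset": [-22.1,6.5,-10.3],"rot": [0,0,-53.7],"gripper": 1.5},
    {"offset": [-22.1,6.5,-10.3],"rot": [0,0,-53.7],"gripper": 1.5},
    {"offset": [-22.1,6.5,-10.3],"rot": [0,0,-53.7],"gripper": 1.5},
    {"offset": [-22.1,6.5,-10.3],"rot": [0,0,-53.7],"gripper": 1.5},
    {"offset": [-22.1,6.5,-10.3],"rot": [0,0,-53.7],"gripper": 1.5},
    {"offset": [-22.1,6.5,-10.3],"rot": [0,0,-53.7],"gripper": 1.5},
    {"offset": [-22.1,6.5,-10.3],"rot": [0,0,-53.7],"gripper": 1.5},
    {"offset": [-22.1,6.5,-10.3],"rot": [0,0,-53.7],"gripper": 1.5}
  ]
}}

```text
time_s: 4.0
eef_pos: [620.1, -4.1, 215.4]
ee_rot: [0.0, 0.073, 0.997, -0.0]
force: [0.0, -0.1, -0.9]
grip_width: 0.266
grip_force: 39.6
```

```bash
python3 p.py -c -22.1,6.5,-10.3,-53.7 620.6,-4.4,116,81.7; python3 -c "
from h import *
c=cam('wrist');save(c,'w2.png')"
```

```text
t 4.0 cmd [620.3  -4.8 214.9  81.7] meas [620.1  -4.1 215.4] phi 81.6 tilt 0.02 w 22.7 gf 39.6 F [ 0.  -0.1 -0.9]
620.6,-4.4,116,81.7 offset [-0.02, 0.04, 9.89] rz -0.0 rows 2.0 q6 -82.1
```

View pics/w2.png

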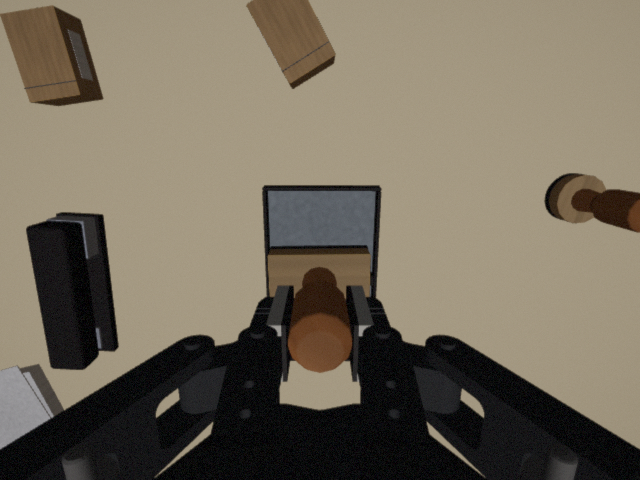

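The tray spans columns 264 to 380, and the stamp foot hangs centred and aligned above it. The tray's near rim is at row 187.

```bash
python3 -c "
from h import *
c=cam('wrist')
for u,v in [(264,187),(380,187),(322,187)]: print(ray(c,u,v,14).round(1))
x=np.array([np.cos(np.radians(171.7)),np.sin(np.radians(171.7))]);print('pred near edge', np.array([659.3,-10])+77*x)"
```

```text
[578.5 -41.3  14. ]
[591.5  46.6  14. ]
[585.    2.6  14. ]
pred near edge [583.10651424   1.11542748]
```

Request:
{"method": "step_arm", "body": {
  "plan": [
    {"offset": [0,0,3.5],"rot": [0,0,0],"gripper": 1.5},
    {"offset": [0,0,7],"rot": [0,0,0],"gripper": 1.5},
    {"offset": [0,0,8.5],"rot": [0,0,0],"gripper": 1.5},
    {"offset": [0,0,9.2],"rot": [0,0,0],"gripper": 1.5},
    {"offset": [0,0,9.6],"rot": [0,0,0],"gripper": 1.5},
    {"offset": [0,0,9.8],"rot": [0,0,0],"gripper": 1.5},
    {"offset": [0,0,9.8],"rot": [0,0,0],"gripper": 1.5},
    {"offset": [0,0,9.8],"rot": [0,0,0],"gripper": 1.5}
  ]
}}

```text
time_s: 4.9
eef_pos: [620.7, -4.7, 117.8]
ee_rot: [0.001, 0.072, 0.997, -0.0]
force: [0.4, 0.3, -0.8]
grip_width: 0.271
grip_force: 39.6
```

```bash
python3 p.py -c 0,0,9.8,0; python3 -c "
from h import *
c=cam('side');cv2.imwrite('pics/s1.png',cv2.resize(c['color'][140:340,300:500,::-1],None,fx=3,fy=3))"
```

```text
t 4.9 cmd [620.3  -4.8 116.9  81.7] meas [620.7  -4.7 117.8] phi 81.7 tilt 0.08 w 23.1 gf 39.6 F [ 0.4  0.3 -0.8]
```

View pics/s1.png

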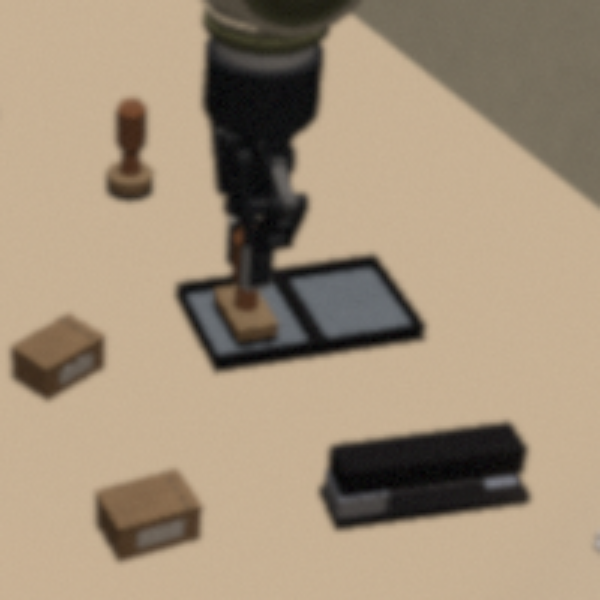

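The block stamp's foot is inside the near bay, about 1 mm above the floor. Next I lower it, release and move to the round stamp.

```bash
python3 p.py 620.3,-4.8,115.9,81.7 620.3,-4.8,210,81.7 622.5,196.2,210,81.7 622.5,196.2,112,81.7
```

```text
t 4.95 cmd [620.3  -4.8 116.9  81.7] meas [620.7  -4.8 117.7] phi 81.7 tilt 0.08 w 22.7 gf 39.6 F [-0.3  0.1 -0.9]
620.3,-4.8,115.9,81.7 offset [-0.0, -0.0, 0.1] rz -0.0 rows 0.0 q6 -82.1
620.3,-4.8,210,81.7 offset [-0.0, -0.0, -9.31] rz -0.0 rows 1.9 q6 -82.1
622.5,196.2,210,81.7 offset [2.68, 19.92, -9.31] rz -0.0 rows 4.0 q6 -64.2
622.5,196.2,112,81.7 offset [2.68, 19.92, 0.49] rz -0.0 rows 2.0 q6 -64.2
```

Request:
{"method": "step_arm", "body": {
  "plan": [
    {"offset": [0,0,0.1],"rot": [0,0,0],"gripper": 1.5},
    {"offset": [0,0,0.1],"rot": [0,0,0],"gripper": 1.5},
    {"offset": [0,0,0.1],"rot": [0,0,0],"gripper": 3},
    {"offset": [0,0,0.1],"rot": [0,0,0],"gripper": 4},
    {"offset": [0,0,0.1],"rot": [0,0,0],"gripper": 5},
    {"offset": [0,0,0.1],"rot": [0,0,0],"gripper": 5.5},
    {"offset": [0,0,-2],"rot": [0,0,0],"gripper": 5.5},
    {"offset": [0,0,-5],"rot": [0,0,0],"gripper": 5.5},
    {"offset": [0,0,-9.4],"rot": [0,0,0],"gripper": 5.5},
    {"offset": [0,0,-9.4],"rot": [0,0,0],"gripper": 5.5}
  ]
}}

```text
time_s: 5.95
eef_pos: [622.1, -4.9, 216.9]
ee_rot: [0.005, 0.072, 0.997, -0.001]
force: [-0.0, -0.2, 0.1]
grip_width: 0.641
grip_force: 0.0
```

```bash
python3 p.py -c 0,0,-9.4,0 622.5,196.2,210,81.7 622.5,196.2,112,81.7
```

```text
t 5.95 cmd [620.3  -4.8 210.9  81.7] meas [622.1  -4.9 216.9] phi 81.7 tilt 0.59 w 54.8 gf 0.0 F [-0.  -0.2  0.1]
622.5,196.2,210,81.7 offset [2.68, 19.92, 0.09] rz -0.0 rows 4.0 q6 -64.2
622.5,196.2,112,81.7 offset [2.68, 19.92, 9.89] rz -0.0 rows 2.0 q6 -64.2
```

Request:
{"method": "step_arm", "body": {
  "plan": [
    {"offset": [2.7,19.9,0.1],"rot": [0,0,0],"gripper": 6},
    {"offset": [2.7,19.9,0.1],"rot": [0,0,0],"gripper": 6},
    {"offset": [2.7,19.9,0.1],"rot": [0,0,0],"gripper": 6},
    {"offset": [2.7,19.9,0.1],"rot": [0,0,0],"gripper": 6},
    {"offset": [2.7,19.9,0.1],"rot": [0,0,0],"gripper": 6},
    {"offset": [2.7,19.9,0.1],"rot": [0,0,0],"gripper": 6},
    {"offset": [2.7,19.9,0.1],"rot": [0,0,0],"gripper": 6},
    {"offset": [2.7,19.9,0.1],"rot": [0,0,0],"gripper": 6}
  ]
}}

```text
time_s: 6.75
eef_pos: [622.6, 194.7, 209.9]
ee_rot: [-0.0, 0.073, 0.997, -0.0]
force: [-0.6, 0.1, 0.0]
grip_width: 0.702
grip_force: 0.0
```

```bash
python3 -c "
from h import *
c=cam('wrist');W=cloud(c)
m=(W[...,2]>45)&(W[...,2]<85)&(np.hypot(W[...,0]-622,W[...,1]-196)<30)
P=W[m];print(len(P),cv2.minAreaRect(P[:,:2].astype(np.float32)))
c=cam('scene');W=cloud(c)
m=(W[...,2]>45)&(W[...,2]<85)&(np.hypot(W[...,0]-620,W[...,1]+5)<30)
P=W[m];print('placed block',len(P),cv2.minAreaRect(P[:,:2].astype(np.float32)),P[:,2].max())
"; python3 p.py -c 2.7,19.9,.1,0 622.5,196.2,112,81.7
```

```text
1394 ((622.7322998046875, 198.8460235595703), (23.294330596923828, 23.160945892333984), 22.468347549438477)
placed block 219 ((620.238525390625, -7.915163040161133), (23.687828063964844, 20.96056365966797), 44.908180236816406) 84.81782060897217
t 6.85 cmd [622.3 196.1 209.9  81.7] meas [622.6 194.9 210. ] phi 81.6 tilt 0.0 w 59.9 gf 0.0 F [0.1 0.6 0.1]
622.5,196.2,112,81.7 offset [-0.02, 0.02, 9.79] rz -0.0 rows 2.0 q6 -64.2
```

Request:
{"method": "step_arm", "body": {
  "plan": [
    {"offset": [0,0.2,4],"rot": [0,0,0],"gripper": 6},
    {"offset": [0,0.2,7.5],"rot": [0,0,0],"gripper": 6},
    {"offset": [0,0.2,9.8],"rot": [0,0,0],"gripper": 6},
    {"offset": [0,0.2,9.8],"rot": [0,0,0],"gripper": 6},
    {"offset": [0,0.2,9.8],"rot": [0,0,0],"gripper": 4},
    {"offset": [0,0.2,9.8],"rot": [0,0,0],"gripper": 1.5},
    {"offset": [0,0.2,9.8],"rot": [0,0,0],"gripper": 1.5},
    {"offset": [0,0.2,9.8],"rot": [0,0,0],"gripper": 1.5},
    {"offset": [0,0.2,9.8],"rot": [0,0,0],"gripper": 1.5},
    {"offset": [0,0.2,9.8],"rot": [0,0,0],"gripper": 1.5},
    {"offset": [0,0.2,9.8],"rot": [0,0,0],"gripper": 1.5}
  ]
}}

```text
time_s: 7.95
eef_pos: [623.4, 198.1, 113.8]
ee_rot: [0.002, 0.072, 0.997, 0.0]
force: [0.6, -0.6, 7.4]
grip_width: 0.265
grip_force: 39.5
```

```bash
python3 p.py -c 0,0.2,9.8,0 622.5,198,225,81.7 699,-15,225,81.7 699,-15,117,81.7
```

```text
t 7.95 cmd [622.6 198.  111.9  81.7] meas [623.4 198.1 113.8] phi 81.7 tilt 0.19 w 22.6 gf 39.5 F [ 0.6 -0.6  7.4]
622.5,198,225,81.7 offset [0.01, -0.0, -11.31] rz -0.0 rows 2.3 q6 -64.1
699,-15,225,81.7 offset [-10.64, -19.98, -11.31] rz -0.0 rows 4.5 q6 -82.9
699,-15,117,81.7 offset [-10.64, -19.98, -0.51] rz -0.0 rows 2.2 q6 -82.9
```

Request:
{"method": "step_arm", "body": {
  "plan": [
    {"offset": [0,0,-4],"rot": [0,0,0],"gripper": 1.5},
    {"offset": [0,0,-8],"rot": [0,0,0],"gripper": 1.5},
    {"offset": [0,0,-11.3],"rot": [0,0,0],"gripper": 1.5},
    {"offset": [-10.6,-20,-11.3],"rot": [0,0,0],"gripper": 1.5},
    {"offset": [-10.6,-20,-11.3],"rot": [0,0,0],"gripper": 1.5},
    {"offset": [-10.6,-20,-11.3],"rot": [0,0,0],"gripper": 1.5},
    {"offset": [-10.6,-20,-11.3],"rot": [0,0,0],"gripper": 1.5},
    {"offset": [-10.6,-20,-11.3],"rot": [0,0,0],"gripper": 1.5},
    {"offset": [-10.6,-20,-11.3],"rot": [0,0,0],"gripper": 1.5},
    {"offset": [-10.6,-20,-11.3],"rot": [0,0,0],"gripper": 1.5},
    {"offset": [-10.6,-20,-11.3],"rot": [0,0,0],"gripper": 1.5}
  ]
}}

```text
time_s: 9.05
eef_pos: [698.4, -13.9, 225.1]
ee_rot: [-0.0, 0.072, 0.997, 0.0]
force: [1.4, 0.1, -1.9]
grip_width: 0.268
grip_force: 39.6
```

```bash
python3 p.py -c -10.6,-20,-11.3,0 699,-15.5,117,81.7
```

```text
t 9.05 cmd [698.6 -15.2 224.9  81.7] meas [698.4 -13.9 225.1] phi 81.8 tilt 0.01 w 22.9 gf 39.6 F [ 1.4  0.1 -1.9]
699,-15.5,117,81.7 offset [-0.04, -0.03, 10.79] rz -0.0 rows 2.2 q6 -83.0
```

Request:
{"method": "step_arm", "body": {
  "plan": [
    {"offset": [0,0,4],"rot": [0,0,0],"gripper": 1.5},
    {"offset": [0,0,8],"rot": [0,0,0],"gripper": 1.5},
    {"offset": [0,0,9.8],"rot": [0,0,0],"gripper": 1.5},
    {"offset": [0,0,10.6],"rot": [0,0,0],"gripper": 1.5},
    {"offset": [0,0,10.9],"rot": [0,0,0],"gripper": 1.5},
    {"offset": [0,0,10.9],"rot": [0,0,0],"gripper": 1.5},
    {"offset": [0,0,10.9],"rot": [0,0,0],"gripper": 1.5},
    {"offset": [0,0,10.9],"rot": [0,0,0],"gripper": 3},
    {"offset": [0,0,10.9],"rot": [0,0,0],"gripper": 4},
    {"offset": [0,0,10.9],"rot": [0,0,0],"gripper": 5},
    {"offset": [0,0,10.9],"rot": [0,0,0],"gripper": 5},
    {"offset": [0,0,10.9],"rot": [0,0,0],"gripper": 5.5}
  ]
}}

```text
time_s: 10.25
eef_pos: [698.7, -15.2, 115.9]
ee_rot: [0.0, 0.072, 0.997, -0.0]
force: [-0.8, -0.0, -0.7]
grip_width: 0.643
grip_force: 0.0
```

```bash
python3 p.py -c 0,0,10.9,0 698.6,-15.2,225,81.7 636.5,-207.5,200,78.6 636.5,-207.5,91,78.6
```

```text
t 10.25 cmd [698.6 -15.2 115.9  81.7] meas [698.7 -15.2 115.9] phi 81.7 tilt 0.0 w 54.9 gf 0.0 F [-0.8 -0.  -0.7]
698.6,-15.2,225,81.7 offset [0.0, -0.0, -10.91] rz -0.0 rows 2.2 q6 -82.9
636.5,-207.5,200,78.6 offset [3.37, -19.93, -8.41] rz 3.1 rows 4.1 q6 -96.7
636.5,-207.5,91,78.6 offset [3.37, -19.93, 2.49] rz 3.1 rows 2.2 q6 -96.7
```

Request:
{"method": "step_arm", "body": {
  "plan": [
    {"offset": [0,0,-4],"rot": [0,0,0],"gripper": 5.5},
    {"offset": [0,0,-8],"rot": [0,0,0],"gripper": 5.5},
    {"offset": [0,0,-10],"rot": [0,0,0],"gripper": 6},
    {"offset": [3.4,-19.9,-8.4],"rot": [0,0,3],"gripper": 6.5},
    {"offset": [3.4,-19.9,-8.4],"rot": [0,0,3],"gripper": 6.5},
    {"offset": [3.4,-19.9,-8.4],"rot": [0,0,3],"gripper": 6.5},
    {"offset": [3.4,-19.9,-8.4],"rot": [0,0,3],"gripper": 6.5},
    {"offset": [3.4,-19.9,-8.4],"rot": [0,0,3],"gripper": 6.5},
    {"offset": [3.4,-19.9,-8.4],"rot": [0,0,3],"gripper": 6.5},
    {"offset": [3.4,-19.9,-8.4],"rot": [0,0,3],"gripper": 6.5}
  ]
}}

```text
time_s: 11.25
eef_pos: [636.7, -206.1, 200.0]
ee_rot: [0.0, 0.098, 0.995, 0.0]
force: [-0.2, 0.4, -0.2]
grip_width: 0.762
grip_force: 0.0
```

```bash
python3 p.py -c 3.4,-19.9,-8.4,3; python3 -c "
from h import *
c=cam('wrist');save(c,'w3.png');W=cloud(c)
m=(W[...,2]>36)&(W[...,2]<52)&(np.hypot(W[...,0]-636,W[...,1]+207)<75)
P=W[m];print(len(P),cv2.minAreaRect(P[:,:2].astype(np.float32)))
c=cam('scene');W=cloud(c)
for x,y in [(620,-5),(698,-15)]:
  m=(W[...,2]>45)&(W[...,2]<85)&(np.hypot(W[...,0]-x,W[...,1]-y)<30)
  P=W[m];print(len(P),cv2.minAreaRect(P[:,:2].astype(np.float32)),P[:,2].max())
"
```

```text
t 11.25 cmd [ 636.2 -207.2  199.9   78.7] meas [ 636.7 -206.1  200. ] phi 78.8 tilt 0.02 w 65.1 gf 0.0 F [-0.2  0.4 -0.2]
6855 ((637.6011352539062, -207.24058532714844), (27.985580444335938, 117.49580383300781), 78.44658660888672)
220 ((618.7684936523438, -7.890827178955078), (21.524730682373047, 23.806961059570312), 75.57452392578125) 84.90960784136053
229 ((697.702880859375, -17.173648834228516), (22.848066329956055, 21.613306045532227), 22.152057647705078) 84.22268724702883
```

View pics/w3.png

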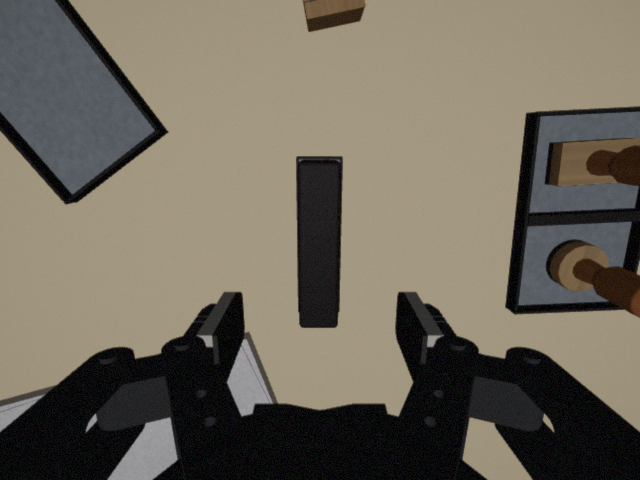

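Both stamps stand in their bays, at (600,162) and (578,265), and the stapler at (319,242) is aligned between the fingers.

Request:
{"method": "step_arm", "body": {
  "plan": [
    {"offset": [-0.1,0,4],"rot": [0,0,0.2],"gripper": 6.5},
    {"offset": [-0.1,0,8],"rot": [0,0,0.2],"gripper": 6.5},
    {"offset": [-0.1,0,10.9],"rot": [0,0,0.2],"gripper": 6.5},
    {"offset": [-0.1,0,10.9],"rot": [0,0,0.2],"gripper": 6.5},
    {"offset": [-0.1,0,10.9],"rot": [0,0,0.2],"gripper": 4},
    {"offset": [-0.1,0,10.9],"rot": [0,0,0.2],"gripper": 2},
    {"offset": [-0.1,0,10.9],"rot": [0,0,0.2],"gripper": 2},
    {"offset": [-0.1,0,10.9],"rot": [0,0,0.2],"gripper": 2},
    {"offset": [-0.1,0,10.9],"rot": [0,0,0.2],"gripper": 2},
    {"offset": [-0.1,0,10.9],"rot": [0,0,0.2],"gripper": 2},
    {"offset": [-0.1,0,10.9],"rot": [0,0,0.2],"gripper": 2}
  ],
  "squeeze": 60
}}

```text
time_s: 12.45
eef_pos: [638.2, -207.6, 93.4]
ee_rot: [0.002, 0.1, 0.995, -0.001]
force: [-0.4, 1.0, 7.2]
grip_width: 0.317
grip_force: 61.1
```

```bash
python3 p.py -c -0.1,0,10.9,0.2 637.2,-207.2,230,78.5 530,80,230,90 474,364,230,99
```

```text
t 12.45 cmd [ 637.2 -207.4   90.9   78.5] meas [ 638.2 -207.6   93.4] phi 78.5 tilt 0.24 w 27.0 gf 61.1 F [-0.4  1.   7.2]
637.2,-207.2,230,78.5 offset [0.01, 0.02, -13.91] rz -0.0 rows 2.8 q6 -96.5
530,80,230,90 offset [16.24, 26.02, -13.91] rz -11.5 rows 6.1 q6 -81.4
474,364,230,99 offset [27.39, 52.74, -13.91] rz -20.5 rows 5.8 q6 -61.5
```

Request:
{"method": "step_arm", "body": {
  "plan": [
    {"offset": [0,0,-3],"rot": [0,0,0],"gripper": 2},
    {"offset": [0,0,-7],"rot": [0,0,0],"gripper": 2},
    {"offset": [0,0,-11],"rot": [0,0,0],"gripper": 2},
    {"offset": [0,0,-13.9],"rot": [0,0,0],"gripper": 2},
    {"offset": [3,5,-13.9],"rot": [0,0,-2],"gripper": 2},
    {"offset": [5,9,-13.9],"rot": [0,0,-4],"gripper": 2},
    {"offset": [7.5,13,-13.9],"rot": [0,0,-6],"gripper": 2},
    {"offset": [10,17,-13.9],"rot": [0,0,-8],"gripper": 2},
    {"offset": [12.5,21,-13.9],"rot": [0,0,-10],"gripper": 2},
    {"offset": [16.2,26,-13.9],"rot": [0,0,-11.5],"gripper": 2},
    {"offset": [18,30,-13.9],"rot": [0,0,-13],"gripper": 2},
    {"offset": [20,34,-13.9],"rot": [0,0,-15],"gripper": 2}
  ]
}}

```text
time_s: 13.65
eef_pos: [508.2, 166.8, 230.9]
ee_rot: [0.001, -0.031, 1.0, 0.0]
force: [1.0, 0.5, -2.0]
grip_width: 0.314
grip_force: 60.1
```

```bash
python3 p.py -c 20,34,-13.9,-15 474,364,230,99
```

```text
t 13.65 cmd [509.  165.7 229.9  93.5] meas [508.2 166.8 230.9] phi 93.6 tilt 0.09 w 26.8 gf 60.1 F [ 1.   0.5 -2. ]
474,364,230,99 offset [2.28, 20.01, -0.01] rz -5.5 rows 4.0 q6 -61.5
```

Request:
{"method": "step_arm", "body": {
  "plan": [
    {"offset": [0.6,5,0],"rot": [0,0,-2],"gripper": 2},
    {"offset": [1.2,10,0],"rot": [0,0,-4],"gripper": 2},
    {"offset": [1.8,15,0],"rot": [0,0,-5.5],"gripper": 2},
    {"offset": [2.3,20,0],"rot": [0,0,-5.5],"gripper": 2},
    {"offset": [2.3,20,0],"rot": [0,0,-5.5],"gripper": 2},
    {"offset": [2.3,20,0],"rot": [0,0,-5.5],"gripper": 2}
  ]
}}

```text
time_s: 14.25
eef_pos: [473.5, 364.2, 230.2]
ee_rot: [0.0, -0.08, 0.997, -0.0]
force: [-0.3, -0.1, -1.7]
grip_width: 0.313
grip_force: 60.2
```

```bash
python3 p.py -c 2.3,20,0,-5.5; python3 -c "
from h import *
c=cam('wrist');save(c,'w4.png')"
```

```text
t 14.25 cmd [473.9 363.9 229.9  99. ] meas [473.5 364.2 230.2] phi 99.1 tilt 0.03 w 26.7 gf 60.2 F [-0.3 -0.1 -1.7]
```

View pics/w4.png

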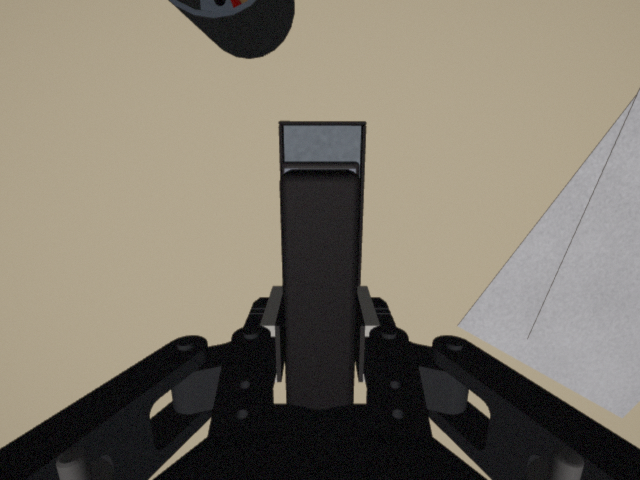

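The tray's near end spans (279..366, row 122), and the stapler hangs aligned over it.

```bash
python3 -c "
from h import *
c=cam('wrist')
a=ray(c,279,123,14);b=ray(c,366,123,14);print(a.round(1),b.round(1),np.hypot(*(a-b)[:2]))
d=(b-a)[:2]/np.hypot(*(a-b)[:2]);n=np.array([abs(d[1]),abs(d[0])]);print(np.degrees(np.arctan2(*n[::-1])),'centre',(a+b)[:2]/2+86*n)"
```

```text
[396.9 319.   14. ] [386.4 385.1  14. ] 66.95265053414084
9.013740915708354 centre [476.62193208 365.50180107]
```

Request:
{"method": "step_arm", "body": {
  "plan": [
    {"offset": [-0.3,0.1,4],"rot": [0,0,0],"gripper": 2},
    {"offset": [-0.3,0.1,8],"rot": [0,0,0],"gripper": 2},
    {"offset": [-0.3,0.1,11],"rot": [0,0,0],"gripper": 2},
    {"offset": [-0.3,0.1,12.5],"rot": [0,0,0],"gripper": 2},
    {"offset": [-0.3,0.1,13.2],"rot": [0,0,0],"gripper": 2},
    {"offset": [-0.3,0.1,13.4],"rot": [0,0,0],"gripper": 2},
    {"offset": [-0.3,0.1,13.4],"rot": [0,0,0],"gripper": 2},
    {"offset": [-0.3,0.1,13.4],"rot": [0,0,0],"gripper": 2}
  ]
}}

```text
time_s: 15.15
eef_pos: [477.3, 365.1, 97.2]
ee_rot: [0.001, -0.079, 0.997, 0.0]
force: [0.6, -0.1, -2.4]
grip_width: 0.314
grip_force: 60.3
```

```bash
python3 p.py -c -0.3,0.1,13.4,0; python3 -c "
from h import *
c=cam('wrist');cv2.imwrite('pics/w5.png',c['color'][:,:,::-1])"
```

```text
t 15.15 cmd [476.7 365.3  95.9  99. ] meas [477.3 365.1  97.2] phi 99.0 tilt 0.13 w 26.8 gf 60.3 F [ 0.6 -0.1 -2.4]
```

View pics/w5.png

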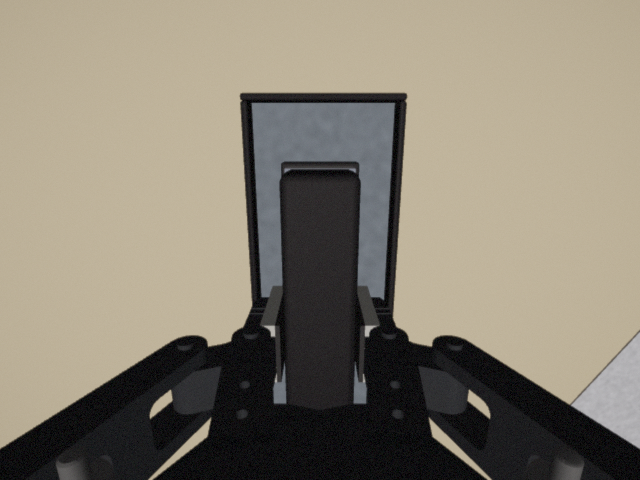

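The stapler sits well inside the tray walls. Next I release it and go to carton 1.

Request:
{"method": "step_arm", "body": {
  "plan": [
    {"offset": [0,0,0.1],"rot": [0,0,0],"gripper": 2},
    {"offset": [0,0,0.1],"rot": [0,0,0],"gripper": 3.2},
    {"offset": [0,0,0.1],"rot": [0,0,0],"gripper": 3.6},
    {"offset": [0,0,0.1],"rot": [0,0,0],"gripper": 4.2},
    {"offset": [0,0,0.1],"rot": [0,0,0],"gripper": 4.8},
    {"offset": [0,0,0.1],"rot": [0,0,0],"gripper": 4.8},
    {"offset": [0,0,-2],"rot": [0,0,0],"gripper": 5},
    {"offset": [0,0,-5],"rot": [0,0,0],"gripper": 5},
    {"offset": [0,0,-9],"rot": [0,0,0],"gripper": 5},
    {"offset": [0,0,-11],"rot": [0,0,0],"gripper": 6},
    {"offset": [0,0,-11],"rot": [0,0,0],"gripper": 6}
  ]
}}

```text
time_s: 16.3
eef_pos: [477.6, 365.3, 209.1]
ee_rot: [0.003, -0.079, 0.997, 0.001]
force: [0.3, -0.2, -0.9]
grip_width: 0.707
grip_force: 0.0
```

```bash
python3 p.py -c 0,0,-11,0 478.5,-2.5,200,111 478.5,-2.5,80,111
```

```text
t 16.3 cmd [476.7 365.3 205.9  99. ] meas [477.6 365.3 209.1] phi 99.0 tilt 0.34 w 60.4 gf 0.0 F [ 0.3 -0.2 -0.9]
478.5,-2.5,200,111 offset [5.57, -36.36, 0.59] rz -12.0 rows 7.4 q6 -111.3
478.5,-2.5,80,111 offset [5.57, -36.36, 12.59] rz -12.0 rows 2.4 q6 -111.3
```

Request:
{"method": "step_arm", "body": {
  "plan": [
    {"offset": [5.6,-36.4,0.6],"rot": [0,0,-12],"gripper": 7},
    {"offset": [5.6,-36.4,0.6],"rot": [0,0,-12],"gripper": 7},
    {"offset": [5.6,-36.4,0.6],"rot": [0,0,-12],"gripper": 7},
    {"offset": [5.6,-36.4,0.6],"rot": [0,0,-12],"gripper": 7},
    {"offset": [5.6,-36.4,0.6],"rot": [0,0,-12],"gripper": 7},
    {"offset": [5.6,-36.4,0.6],"rot": [0,0,-12],"gripper": 7},
    {"offset": [5.6,-36.4,0.6],"rot": [0,0,-12],"gripper": 7},
    {"offset": [5.6,-36.4,0.6],"rot": [0,0,-12],"gripper": 7},
    {"offset": [5.6,-36.4,0.6],"rot": [0,0,-12],"gripper": 7},
    {"offset": [5.6,-36.4,0.6],"rot": [0,0,-12],"gripper": 7},
    {"offset": [5.6,-36.4,0.6],"rot": [0,0,-12],"gripper": 7}
  ]
}}

```text
time_s: 17.4
eef_pos: [478.3, -2.3, 199.5]
ee_rot: [-0.0, -0.183, 0.983, 0.0]
force: [-0.1, -0.3, 0.2]
grip_width: 0.817
grip_force: 0.0
```

```bash
python3 p.py -c 5.6,-36.4,0.6,-12; python3 -c "
from h import *
c=cam('wrist');W=cloud(c)
for x,y in [(478,-2),(469,-168)]:
  m=(W[...,2]>23)&(W[...,2]<34)&(np.hypot(W[...,0]-x,W[...,1]-y)<45)
  P=W[m]; print(len(P),cv2.minAreaRect(P[:,:2].astype(np.float32)) if len(P)>5 else '')
c=cam('scene');W=cloud(c)
m=(W[...,2]>37)&(W[...,2]<60)&(np.hypot(W[...,0]-477,W[...,1]-365)<80)
P=W[m];print('stapler',len(P),cv2.minAreaRect(P[:,:2].astype(np.float32)),np.median(P[:,2]))
"
```

```text
t 17.4 cmd [478.3  -2.9 199.9 111. ] meas [478.3  -2.3 199.5] phi 111.1 tilt 0.05 w 69.8 gf 0.0 F [-0.1 -0.3  0.2]
3661 ((479.55523681640625, -2.3637008666992188), (54.15217590332031, 36.087467193603516), 21.34975242614746)
4876 ((470.1989440917969, -168.10757446289062), (37.63857650756836, 54.379966735839844), 89.37442016601562)
stapler 456 ((475.2464904785156, 363.9224853515625), (119.11956787109375, 36.15010070800781), 8.960370063781738) 46.901475361373855
```

Request:
{"method": "step_arm", "body": {
  "plan": [
    {"offset": [-0.1,0.1,4],"rot": [0,0,-0.4],"gripper": 7},
    {"offset": [-0.1,0.1,8],"rot": [0,0,-0.4],"gripper": 7},
    {"offset": [-0.1,0.1,11],"rot": [0,0,-0.4],"gripper": 7},
    {"offset": [-0.1,0.1,12.1],"rot": [0,0,-0.4],"gripper": 7},
    {"offset": [-0.1,0.1,12.1],"rot": [0,0,-0.4],"gripper": 6},
    {"offset": [-0.1,0.1,12.1],"rot": [0,0,-0.4],"gripper": 4},
    {"offset": [-0.1,0.1,12.1],"rot": [0,0,-0.4],"gripper": 3},
    {"offset": [-0.1,0.1,12.1],"rot": [0,0,-0.4],"gripper": 3},
    {"offset": [-0.1,0.1,12.1],"rot": [0,0,-0.4],"gripper": 3},
    {"offset": [-0.1,0.1,12.1],"rot": [0,0,-0.4],"gripper": 3}
  ],
  "squeeze": 35
}}

```text
time_s: 18.5
eef_pos: [479.9, -2.2, 80.5]
ee_rot: [0.001, -0.186, 0.983, -0.001]
force: [-0.3, 1.0, 7.4]
grip_width: 0.414
grip_force: 36.1
```

```bash
python3 p.py -c -0.1,0.1,12.1,-0.4 479.5,-2.4,160,111.4 521,-358,160,112.7 521,-358,85,112.7
```

```text
t 18.5 cmd [478.9  -1.6  78.9 111.4] meas [479.9  -2.2  80.5] phi 111.4 tilt 0.18 w 35.4 gf 36.1 F [-0.3  1.   7.4]
479.5,-2.4,160,111.4 offset [-0.03, -0.09, -8.11] rz -0.0 rows 1.6 q6 -111.7
521,-358,160,112.7 offset [9.08, -34.72, -8.11] rz -1.3 rows 7.2 q6 -147.2
521,-358,85,112.7 offset [9.08, -34.72, -0.61] rz -1.3 rows 1.5 q6 -147.2
```

Request:
{"method": "step_arm", "body": {
  "plan": [
    {"offset": [0,0,-4],"rot": [0,0,0],"gripper": 3},
    {"offset": [0,0,-8.1],"rot": [0,0,0],"gripper": 3},
    {"offset": [9.1,-34.7,-8.1],"rot": [0,0,-1.3],"gripper": 3},
    {"offset": [9.1,-34.7,-8.1],"rot": [0,0,-1.3],"gripper": 3},
    {"offset": [9.1,-34.7,-8.1],"rot": [0,0,-1.3],"gripper": 3},
    {"offset": [9.1,-34.7,-8.1],"rot": [0,0,-1.3],"gripper": 3},
    {"offset": [9.1,-34.7,-8.1],"rot": [0,0,-1.3],"gripper": 3},
    {"offset": [9.1,-34.7,-8.1],"rot": [0,0,-1.3],"gripper": 3},
    {"offset": [9.1,-34.7,-8.1],"rot": [0,0,-1.3],"gripper": 3},
    {"offset": [9.1,-34.7,-8.1],"rot": [0,0,-1.3],"gripper": 3},
    {"offset": [9.1,-34.7,-8.1],"rot": [0,0,-1.3],"gripper": 3},
    {"offset": [9.1,-34.7,-8.1],"rot": [0,0,-1.3],"gripper": 3}
  ]
}}

```text
time_s: 19.7
eef_pos: [521.0, -357.2, 160.1]
ee_rot: [-0.0, -0.197, 0.98, 0.0]
force: [0.2, 0.6, -1.3]
grip_width: 0.41
grip_force: 35.9
```

```bash
python3 p.py -c 9.1,-34.7,-8.1,-1.3; python3 -c "
from h import *
c=cam('wrist');save(c,'w6.png')"
```

```text
t 19.7 cmd [ 520.8 -357.9  159.9  112.7] meas [ 521.  -357.2  160.1] phi 112.7 tilt 0.04 w 35.0 gf 35.9 F [ 0.2  0.6 -1.3]
```

View pics/w6.png

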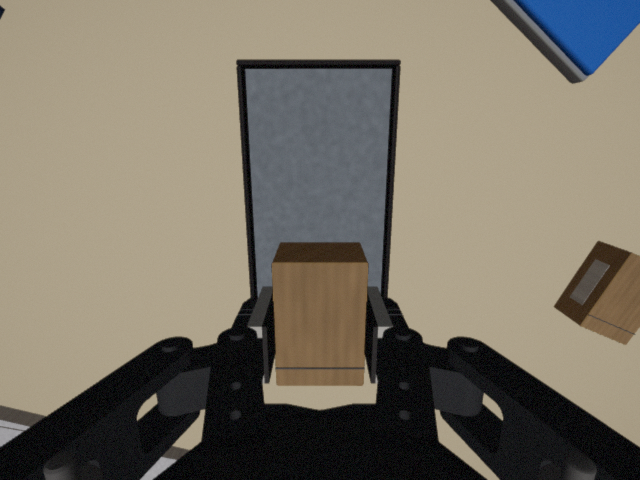

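The tray's near end is at (238..400, row 62), and the carton at (320,310) hangs aligned over the far half.

```bash
python3 -c "
from h import *
c=cam('wrist')
a=ray(c,238,62,14);b=ray(c,400,62,14);d=(b-a)[:2];L=np.hypot(*d);d/=L;n=np.array([d[1],-d[0]]);n=n*np.sign(n[0]);m=(a+b)[:2]/2
print(L,np.degrees(np.arctan2(n[1],n[0])),'centre',m+77*n,'far',m+114*n,'near',m+40*n)"
python3 p.py 521,-358,84,112.7
```

```text
90.08690111466548 22.763338928778317 centre [ 488.88836017 -370.89887479] far [ 523.00646411 -356.58262585] near [ 454.77025624 -385.21512373]
t 19.8 cmd [ 520.8 -357.9  159.9  112.7] meas [ 521.2 -356.9  160.3] phi 112.8 tilt 0.02 w 35.4 gf 35.9 F [ 0.2  0.1 -0.6]
521,-358,84,112.7 offset [-0.02, -0.02, 7.59] rz -0.0 rows 1.5 q6 -147.2
```

Request:
{"method": "step_arm", "body": {
  "plan": [
    {"offset": [-0.2,0,4],"rot": [0,0,0],"gripper": 3},
    {"offset": [-0.2,0,6],"rot": [0,0,0],"gripper": 3},
    {"offset": [-0.2,0,7.2],"rot": [0,0,0],"gripper": 3},
    {"offset": [-0.2,0,7.7],"rot": [0,0,0],"gripper": 3},
    {"offset": [-0.2,0,7.7],"rot": [0,0,0],"gripper": 3},
    {"offset": [-0.2,0,7.7],"rot": [0,0,0],"gripper": 3},
    {"offset": [-0.2,0,7.7],"rot": [0,0,0],"gripper": 3.8},
    {"offset": [-0.2,0,7.7],"rot": [0,0,0],"gripper": 4.4},
    {"offset": [-0.2,0,7.7],"rot": [0,0,0],"gripper": 4.4},
    {"offset": [-0.2,0,7],"rot": [0,0,0],"gripper": 4.4},
    {"offset": [-0.2,0,4],"rot": [0,0,0],"gripper": 4.6},
    {"offset": [-0.2,0,0],"rot": [0,0,0],"gripper": 4.6}
  ]
}}

```text
time_s: 21.0
eef_pos: [522.3, -357.2, 159.7]
ee_rot: [-0.001, -0.197, 0.98, 0.001]
force: [0.9, -0.1, 1.0]
grip_width: 0.536
grip_force: 0.0
```

```bash
python3 p.py -c -0.2,0,0,0 470,-168,200,90 470,-168,200,89.4
```

```text
t 21.0 cmd [ 522.6 -357.1  159.9  112.7] meas [ 522.3 -357.2  159.7] phi 112.7 tilt 0.2 w 45.8 gf 0.0 F [ 0.9 -0.1  1. ]
470,-168,200,90 offset [-2.45, 19.48, -4.01] rz 22.7 rows 4.0 q6 -109.7
470,-168,200,89.4 offset [-2.45, 19.48, -4.01] rz 23.3 rows 0.1 q6 -109.1
```

Request:
{"method": "step_arm", "body": {
  "plan": [
    {"offset": [0,0,-4],"rot": [0,0,0],"gripper": 6},
    {"offset": [-2.4,19.5,-4],"rot": [0,0,23.3],"gripper": 7},
    {"offset": [-2.4,19.5,-4],"rot": [0,0,23.3],"gripper": 7},
    {"offset": [-2.4,19.5,-4],"rot": [0,0,23.3],"gripper": 7},
    {"offset": [-2.4,19.5,-4],"rot": [0,0,23.3],"gripper": 7},
    {"offset": [-2.4,19.5,-4],"rot": [0,0,23.3],"gripper": 7},
    {"offset": [-2.4,19.5,-4],"rot": [0,0,23.3],"gripper": 7},
    {"offset": [-2.4,19.5,-4],"rot": [0,0,23.3],"gripper": 7},
    {"offset": [-2.4,19.5,-4],"rot": [0,0,23.3],"gripper": 7}
  ]
}}

```text
time_s: 21.9
eef_pos: [470.0, -169.6, 199.9]
ee_rot: [0.0, 0.006, 1.0, -0.0]
force: [0.7, -0.1, -0.2]
grip_width: 0.818
grip_force: 0.0
```

```bash
python3 p.py -c -2.4,19.5,-4,23.3; python3 -c "
from h import *
c=cam('wrist');W=cloud(c)
for x,y in [(469,-168),(522,-357)]:
  m=(W[...,2]>23)&(W[...,2]<36)&(np.hypot(W[...,0]-x,W[...,1]-y)<45)
  P=W[m]; print(len(P),cv2.minAreaRect(P[:,:2].astype(np.float32)) if len(P)>5 else '')
c=cam('side');W=cloud(c)
m=(W[...,2]>25)&(W[...,2]<40)&(np.hypot(W[...,0]-522,W[...,1]+357)<45)
P=W[m];print(len(P),cv2.minAreaRect(P[:,:2].astype(np.float32)),np.median(P[:,2]))
"
```

```text
t 21.9 cmd [ 469.5 -168.   199.9   89.4] meas [ 470.  -169.6  199.9] phi 89.3 tilt 0.02 w 69.9 gf 0.0 F [ 0.7 -0.1 -0.2]
3664 ((469.7666015625, -168.4362335205078), (36.02154541015625, 54.05339431762695), 89.51738739013672)
3665 ((522.73095703125, -357.44830322265625), (54.28511428833008, 37.99433517456055), 23.208341598510742)
707 ((522.17236328125, -357.5808410644531), (55.252342224121094, 37.67810821533203), 22.586917877197266) 30.682266672357514
```

Request:
{"method": "step_arm", "body": {
  "plan": [
    {"offset": [0,0,4],"rot": [0,0,0],"gripper": 7},
    {"offset": [0,0,8],"rot": [0,0,0],"gripper": 7},
    {"offset": [0,0,11],"rot": [0,0,0],"gripper": 7},
    {"offset": [0,0,12.1],"rot": [0,0,0],"gripper": 7},
    {"offset": [0,0,12.1],"rot": [0,0,0],"gripper": 6},
    {"offset": [0,0,12.1],"rot": [0,0,0],"gripper": 4},
    {"offset": [0,0,12.1],"rot": [0,0,0],"gripper": 3},
    {"offset": [0,0,12.1],"rot": [0,0,0],"gripper": 3},
    {"offset": [0,0,12.1],"rot": [0,0,0],"gripper": 3},
    {"offset": [0,0,12.1],"rot": [0,0,0],"gripper": 3}
  ]
}}

```text
time_s: 23.0
eef_pos: [470.5, -169.1, 80.5]
ee_rot: [0.001, 0.005, 1.0, -0.001]
force: [-0.3, 0.4, 6.9]
grip_width: 0.412
grip_force: 36.5
```

```bash
python3 p.py -c 0,0,12.1,0 469.8,-168.4,160,89.4 454.5,-385.3,160,112.7
```

```text
t 23.0 cmd [ 469.5 -168.    78.9   89.4] meas [ 470.5 -169.1   80.5] phi 89.4 tilt 0.2 w 35.2 gf 36.5 F [-0.3  0.4  6.9]
469.8,-168.4,160,89.4 offset [-0.03, -0.04, -8.11] rz -0.0 rows 1.6 q6 -109.1
454.5,-385.3,160,112.7 offset [1.27, -21.75, -8.11] rz -23.3 rows 4.3 q6 -153.0
```

Request:
{"method": "step_arm", "body": {
  "plan": [
    {"offset": [0,0,-4],"rot": [0,0,0],"gripper": 3},
    {"offset": [0,0,-8.1],"rot": [0,0,0],"gripper": 3},
    {"offset": [1.3,-21.7,-8.1],"rot": [0,0,-23.3],"gripper": 3},
    {"offset": [1.3,-21.7,-8.1],"rot": [0,0,-23.3],"gripper": 3},
    {"offset": [1.3,-21.7,-8.1],"rot": [0,0,-23.3],"gripper": 3},
    {"offset": [1.3,-21.7,-8.1],"rot": [0,0,-23.3],"gripper": 3},
    {"offset": [1.3,-21.7,-8.1],"rot": [0,0,-23.3],"gripper": 3},
    {"offset": [1.3,-21.7,-8.1],"rot": [0,0,-23.3],"gripper": 3},
    {"offset": [1.3,-21.7,-8.1],"rot": [0,0,-23.3],"gripper": 3},
    {"offset": [1.3,-21.7,-8.1],"rot": [0,0,-23.3],"gripper": 3},
    {"offset": [1.3,-21.7,-8.1],"rot": [0,0,-23.3],"gripper": 3}
  ]
}}

```text
time_s: 24.1
eef_pos: [454.8, -384.3, 160.2]
ee_rot: [0.0, -0.198, 0.98, 0.0]
force: [-0.7, -1.6, -1.1]
grip_width: 0.414
grip_force: 35.9
```

```bash
python3 p.py -c 1.3,-21.7,-8.1,-23.3 454.5,-385.3,84,112.7; python3 -c "
from h import *
c=cam('wrist');save(c,'w7.png')"
```

```text
t 24.1 cmd [ 454.2 -384.8  159.9  112.7] meas [ 454.8 -384.3  160.2] phi 112.8 tilt 0.0 w 35.4 gf 35.9 F [-0.7 -1.6 -1.1]
454.5,-385.3,84,112.7 offset [-0.01, -0.05, 7.59] rz -0.0 rows 1.5 q6 -153.0
```

View pics/w7.png

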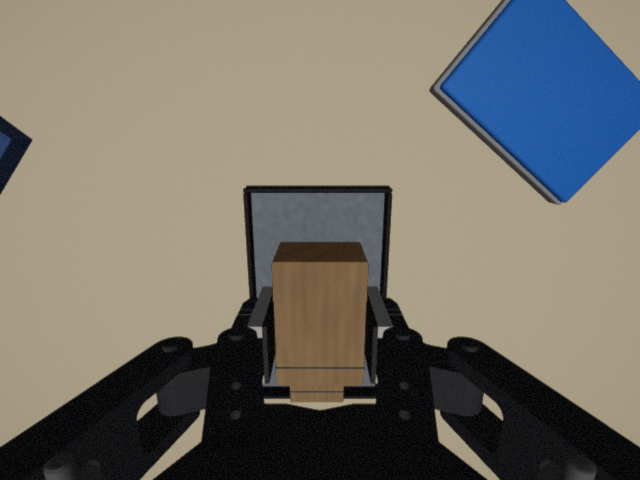

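The carton at (320,310) hangs aligned over the near half, whose rim is at row 187. Carton 1 shows just behind it at (317,393), and the ink pad is clear.

Request:
{"method": "step_arm", "body": {
  "plan": [
    {"offset": [0,0,4],"rot": [0,0,0],"gripper": 3},
    {"offset": [0,0,6],"rot": [0,0,0],"gripper": 3},
    {"offset": [0,0,7.2],"rot": [0,0,0],"gripper": 3},
    {"offset": [0,0,7.7],"rot": [0,0,0],"gripper": 3},
    {"offset": [0,0,7.7],"rot": [0,0,0],"gripper": 3},
    {"offset": [0,0,7.7],"rot": [0,0,0],"gripper": 3},
    {"offset": [0,0,7.7],"rot": [0,0,0],"gripper": 3.8},
    {"offset": [0,0,7.7],"rot": [0,0,0],"gripper": 4.4},
    {"offset": [0,0,7.7],"rot": [0,0,0],"gripper": 4.4},
    {"offset": [0,0,7],"rot": [0,0,0],"gripper": 4.4},
    {"offset": [0,0,4],"rot": [0,0,0],"gripper": 4.6},
    {"offset": [0,0,0],"rot": [0,0,0],"gripper": 4.6}
  ]
}}

```text
time_s: 25.35
eef_pos: [454.0, -384.8, 159.9]
ee_rot: [-0.001, -0.197, 0.98, 0.001]
force: [0.6, -0.5, 0.1]
grip_width: 0.536
grip_force: 0.0
```

Request:
{"method": "step_arm", "body": {
  "plan": [
    {"offset": [0,0,-4],"rot": [0,0,0],"gripper": 5},
    {"offset": [0,0,-8],"rot": [0,0,0],"gripper": 5},
    {"offset": [0,15,-10],"rot": [0,0,0],"gripper": 5},
    {"offset": [0,15,-10],"rot": [0,0,0],"gripper": 5},
    {"offset": [0,15,-10],"rot": [0,0,0],"gripper": 5},
    {"offset": [0,15,-10],"rot": [0,0,0],"gripper": 5},
    {"offset": [0,15,-10],"rot": [0,0,0],"gripper": 5}
  ]
}}

```text
time_s: 26.05
eef_pos: [396.6, -246.6, 261.0]
ee_rot: [0.001, -0.197, 0.98, -0.001]
force: [0.2, -0.2, -0.5]
grip_width: 0.58
grip_force: 0.0
```

```bash
python3 p.py; sed -i "s/long=(9,20)/long=(9,20)/" m.py; python3 - <<'E'
from h import *
O=dict(stapler=(477,365,80,38,60),block=(620,-5,30,48,88),round=(698,-15,30,48,88),c1=(522,-357,36,25,38),c2=(454,-385,36,25,38),pot=(317,283,45,80,105),pad=(317,-301,75,13,24))
for n in ['scene','side']:
    c=cam(n);W=cloud(c);save(c,n+'F.png')
    for k,(x,y,r,a,b) in O.items():
        P=W[(W[...,2]>a)&(W[...,2]<b)&(np.hypot(W[...,0]-x,W[...,1]-y)<r)]
        q=cv2.minAreaRect(P[:,:2].astype(np.float32));print(n,k,len(P),np.round(q[0]+q[1]+(q[2],),1),'zmed',np.median(P[:,2]).round(1))
E
```

```text
t 26.05 cmd [ 454.2 -384.8  159.9  112.7] meas [ 396.6 -246.6  261. ] phi 112.8 tilt 0.12 w 49.5 gf 0.0 F [ 0.2 -0.2 -0.5]
scene stapler 438 [475.2 364.  117.8  37.2   9.9] zmed 47.1
scene block 211 [619.6  -8.6  23.   21.1  16.4] zmed 71.3
scene round 225 [698.5 -17.   25.2  21.3  63.2] zmed 70.9
scene c1 618 [ 521.9 -357.9   55.8   38.7   22.1] zmed 31.8
scene c2 602 [ 453.4 -385.    55.8   41.2   23.6] zmed 31.8
scene pot 378 [315.7 282.1  68.9  80.2  36.1] zmed 90.6
scene pad 1562 [ 315.9 -300.9  109.2   78.9   74.5] zmed 19.2
side stapler 381 [476.3 363.5 120.5  36.7  10.1] zmed 46.3
side block 196 [618.5  -9.1  20.9  23.2  75.9] zmed 68.1
side round 187 [697.1 -16.9  22.3  23.1  63.6] zmed 68.8
side c1 704 [ 522.3 -357.9   56.1   37.    22.4] zmed 30.7
side c2 811 [ 454.2 -385.7   57.1   37.2   23.5] zmed 30.8
side pot 457 [317.6 283.9  71.4  75.2  10.2] zmed 89.2
side pad 2721 [ 316.6 -300.2  110.1   73.4   74.3] zmed 18.0
```

View pics/sideF.png

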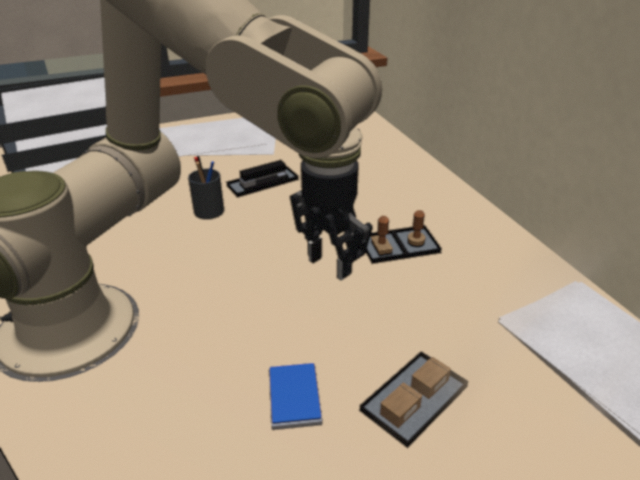

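The final side view shows the stapler in its tray (262,178), the stamps in their bays (382,240) and (418,232), and the cartons flat in theirs (400,402) and (431,375). The pot and pad haven't moved.

```bash
python3 -c "
from rig import *
print(finish_job())"
```

```text
the job is handed in; nothing more can be done
None
```

The job is handed in at about 26 s: the stapler, both stamps and both cartons rest on the floors of their trays, the pen pot and ink pad have not moved, and the handover call returned no verdict.

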